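# Ordering at the bakery counter by pointing

## Task

Press the plunger of the counter bell down with the fingertips to call the assistant, and let it spring back up. Then show the order by pointing straight down with the fingertips: first dwell for a good two seconds a few centimetres above the middle of the doughnut with dark chocolate icing, then point in the same way at the blue gift box it should go into, again for two seconds, and finish while still pointing there. Touch none of the pastries, boxes, bottles or jars, and leave them all where they are.

Things in the scene. Friction and masses are not known exactly. Their poses are not given: they have to be found in the camera images.
- bell: chrome dome counter bell on a black disc 84 mm across, fixed to the counter, dome top 43 mm high; origin at the centre of its underside, z up
- bell_top (a point): centre of the top of the bell's brass plunger, a round button 24 mm across that stands 58 mm above the counter when up; it goes straight down when pressed
- bell_plunger (a joint): plunger depth in m: 0 = up, 0.006 = fully down; a spring pushes back with 2 N at the top and 5 N at the bottom, where it meets a hard stop; the bell rings from 0.004 and the plunger counts as up below 0.002
- choc_ring: ring doughnut with dark chocolate icing and yellow dots, 74 mm across, 30 mm high, loose, 60 g; origin at the centre of its underside, z up. It stands on a fixed round stand or dish (rim 110 mm across, top 50 mm above the counter).
- choc_ring_top (a point): centre of the chocolate doughnut, level with its top (30 mm above its underside), z up
- blue_box: closed blue gift box with gold ribbon, 90 x 90 x 60 mm, loose on the counter, 150 g; origin at the centre of its underside, z up
- blue_box_top (a point): centre of the top of the blue box, on the ribbon (61 mm above the counter), z up
- white_ring: bystander: ring doughnut with white icing and pink dots, 74 mm across, 30 mm high, loose; origin under its centre. It stands on a fixed round stand or dish (rim 110 mm across, top 15 mm above the counter).
- bun: bystander: round brown bun with white stripes, 72 mm across, 41 mm high, loose; origin under its centre. It stands on a fixed round stand or dish (rim 110 mm across, top 70 mm above the counter).
- puff: bystander: oblong golden puff pastry, 85 x 50 x 33 mm, loose; origin under its centre. It stands on a fixed round stand or dish (rim 110 mm across, top 50 mm above the counter).
- white_box: bystander: closed white gift box with red ribbon, 90 x 90 x 60 mm, loose; origin under its centre
- gel_bottle: bystander: clear bottle with white cap, 60 mm across, 120 mm high, loose; origin under its centre
- sweet_jar: bystander: amber glass jar with a metal cap, 76 mm across, 110 mm high, loose; origin under its centre
Mind the look-alikes: they are no part of the job. Leave any purple or turquoise look-alike of the choc_ring alone.

How it is judged (in metres and radians):
On the way, in this order (a step that is already met when the one before it is completed fails the run):
1. the bell's plunger is pressed at least 4 mm down by the fingers (value of joint bell_plunger above 0.004 m and contact force between the fingers and bell above 1 N), for 0.04 s.
2. the plunger is up again and the tool, pointing down, dwells 2 s just above the middle of the chocolate doughnut (horizontal distance between the grasp point and choc_ring_top below 0.03 m and z of the grasp point in the frame of choc_ring_top between 0.021 and 0.085 m and angle between the grasp point's own z axis and vertical above 2.3 rad and value of joint bell_plunger below 0.002 m), for 2 s.
3. the tool, pointing down, dwells 2 s just above the middle of the blue box (horizontal distance between the grasp point and blue_box_top below 0.03 m and z of the grasp point in the frame of blue_box_top between 0.021 and 0.085 m and angle between the grasp point's own z axis and vertical above 2.3 rad and value of joint bell_plunger below 0.002 m), for 2 s.
At the end, for the whole second after the job is handed in: The tool still points down (within about 48 degrees) at the blue box: TCP within 30 mm of the middle of its top sideways and 21 to 85 mm above it (fingertips about 2 to 66 mm above); the bell plunger is up; every pastry, box and container is at rest within 12 mm of where it began (all of step 3 and distance of each of choc_ring, white_ring, bun, puff, blue_box, white_box, gel_bottle, sweet_jar from where it was at the start of the episode below 0.012 m and linear speed of each of choc_ring, white_ring, bun, puff, blue_box, white_box, gel_bottle, sweet_jar below 0.02 m/s); the robot touches nothing.
It fails at once if the robot touches a pastry (contact force between any of the fingers, the arm and choc_ring above 0.3 N or contact force between any of the fingers, the arm and white_ring above 0.3 N or contact force between any of the fingers, the arm and bun above 0.3 N or contact force between any of the fingers, the arm and puff above 0.3 N).
It fails at once if the robot touches a gift box (contact force between any of the fingers, the arm and blue_box above 0.3 N or contact force between any of the fingers, the arm and white_box above 0.3 N).
It fails at once if the robot touches the clear bottle or the amber jar (contact force between any of the fingers, the arm and gel_bottle above 0.3 N or contact force between any of the fingers, the arm and sweet_jar above 0.3 N).
It fails at once if a pastry, box, bottle or jar is lifted, pushed or carried (moved over 12 mm) (distance of any of choc_ring, white_ring, bun, puff, blue_box, white_box, gel_bottle, sweet_jar from where it was at the start of the episode above 0.012 m).
It also fails if it takes over 53 s, if anything falls off the work surface, if the arm or the gripper's body presses on something with over 40 N, if the wrist force passes 120 N, or if a joint passes its speed limit or range.

## Robot

A 6-joint arm with a two-finger parallel gripper is mounted at the origin on the work surface. World frame = base frame: x ahead of the robot, y to its left, z up, the work surface at z = 0. Lengths are in mm, angles in degrees, forces in N, time in s.
With the tool pointing down it reaches from about 350 to 850 mm from the base axis. Payload 8.1 kg.
Tool frame: the origin (TCP) lies between the finger pads, 19 mm behind the fingertips; this is the grasp point; z points along the fingers, y is the line along which they close (so a half turn about z gives the same grasp; the last joint's range is limited). The gripper opens to 85 mm and grips with 20 to 120 N. Pads are 22 mm wide; open, the fingers measure 114 mm over their backs; the gripper's body (76 mm by 85 mm) begins 54 mm behind the grasp point. The pads swing forward as they close: fully open they stand 13 mm farther back than shut.
Start: joints at [68.904, 7.471, 85.268, -0, 87.261, -4.893], TCP at [167.405, 576.178, 249.992] pointing down, gripper open.
Joint ranges: [-169.43, 169.43], [-51.17, 129.36], [1.28, 143.12], [-76.62, 256.62], [0, 156.53], [-152.29, 152.29]. Speed limits (degrees/s): [136.94, 136.94, 159.86, 180, 180, 180].

## Interface

Orientations are given as [roll, pitch, yaw] about the fixed x, y, z axes, in that order (R = Rz(yaw) Ry(pitch) Rx(roll)).
In Python, from bench import r gives the robot as it stands. The module is installed in compiled form; this text tells all that it offers.
- The arm moves only by the shell command python3 -m handwheel 'ROWS' [FORCE]. ROWS is JSON, a list of rows, each a list of 7 numbers: the shift along the tool's x, y, z in m, then the turn, a rotation vector about the tool's x, y, z in degrees, then the finger opening in m, from 0 to 0.0854. In form: [[tx, ty, tz, ax, ay, az, claw], ...]. A call has 1 to 8 rows; each row shifts and turns the commanded pose from where the row before left it, along the tool's axes as they then stand; what a row does not reach is not made up. A row lasts 1/12 s, in which the tool goes at most 41.7 mm and 7.16 degrees, less where a joint would pass 70% of its speed; a pose out of reach is approached as far as the arm can. A call with a gripper value outside its range is refused whole. The fingers move at their own pace and stop on an object; FORCE is the grip in N (left out, the last holds). Time passes only in rows, so rows that do not move let the fingers close. It gives the time, the measured TCP pose, the force, the opening and the grip force at its end, in the units of the state.
- r.sense(): the state, without advancing time (a new reading comes with each control period).
- r.snapshot(name): name is "scene" or "top"; returns (picture, depth): 400x640x3 uint8, blue, green, red; 400x640 float32, mm along the optical axis (not along the pixel's ray), 0 where there is no reading.
- r.calibration(name): a dict with "vfov" (degrees; the focal length in pixels is half the picture's height over the tangent of half this angle, whatever the lens; pixels are square), "cx", "cy" (the principal point, pixels), "dist" ([k1, k2, p1, p2, k3] as OpenCV has them; the pictures are not rectified), "rvec" (rotation vector, rad) and "tvec" (3), from world to camera coordinates, as OpenCV has them. Camera axes: x right, y down, z forward; pixel columns grow to the right and rows downward; lengths in mm; the calibration is good to about 2 mm. A picture is of the moment at which its call begins. calibration takes no time and is no camera call.
- r.hand_in(): hands the job in; it is judged then, once.
The state is a dict: "time": time; "joint_pos": joint angles; "qd": joint speeds; "joint_efforts": joint torques, N m; "tool_pos": TCP position; "tcp_rot": TCP orientation; "ft_force": force on the tool from outside, world axes, zero at the start; "wrist_torque": the same for the moment, N m; "finger_gap": finger opening in mm; "grip_force": force on a finger pad.
Only numpy, scipy, OpenCV 4.12 (cv2) and the standard library are available. Lean on these libraries where they do the work, as an engineer would, in place of code of your own. Each camera call takes 0.05 s, during which the arm holds its last target. There are 200 camera calls.

## Working session

There is one attempt and no reset: what is moved stays moved. The work goes in short steps, Python scripts to look and compute and a shell command to move; the robot and the scene stay as the last step left them, time stands still between calls to the robot, and variables do not carry over. Pictures are saved under pics/ and viewed, at most 10 in all, crops included, and the job is handed in when it is done.

```bash
mkdir -p pics; cat > h.py <<'E'
import numpy as np,cv2
from bench import r
def snap(n,f):
    p,d=r.snapshot(n); cv2.imwrite(f'pics/{f}.png',p); np.save(f'pics/{f}.npy',d); return p,d
def cal(n):
    c=r.calibration(n); f=200/np.tan(np.radians(c['vfov'])/2)
    return np.array([[f,0,c['cx']],[0,f,c['cy']],[0,0,1.]]),np.array(c['dist'],float),cv2.Rodrigues(np.array(c['rvec'],float))[0],np.array(c['tvec'],float).ravel()
def cloud(n,d):
    K,D,R,t=cal(n); v,u=np.mgrid[:400,:640]
    p=cv2.undistortPoints(np.stack([u,v],-1).reshape(-1,1,2).astype(np.float64),K,D).reshape(400,640,2)
    P=np.dstack([p,np.ones((400,640))])*d[...,None]
    return (P-t)@R
def plane(n,u,v,z):
    K,D,R,t=cal(n); p=cv2.undistortPoints(np.array([[[u,v]]],float),K,D).ravel()
    ray=R.T@np.array([*p,1]); o=-R.T@t
    return o+ray*(z-o[2])/ray[2]
E
python3 - <<'E'
from h import *
for n in('scene','top'): snap(n,n+'0'); print(n,(-cal(n)[2].T@cal(n)[3]).round())
s=r.sense(); print(s['time'],s['tool_pos'],s['tcp_rot'],s['finger_gap'])
E
```

```text
scene [1520.  252.  855.]
top [ 379.   15. 1241.]
0.1 [167.24431903 575.74838531 249.046037  ] [-1.79905670e+02 -8.46928719e-03  1.63796334e+02] 85.35499449917657
```

View pics/scene0.png

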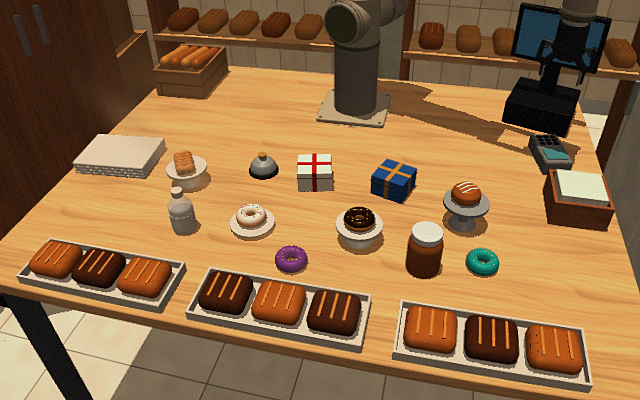

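View pics/top0.png

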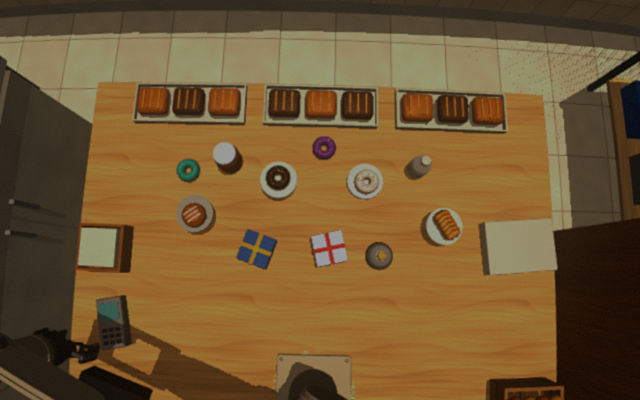

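The top picture shows the bell at (379,256), the blue box at (257,249), the chocolate ring at (278,180) and the white box at (329,248). Next I measure these points in both cameras.

```bash
python3 - <<'E'
from h import *
C=cloud('top',np.load('pics/top0.npy')); S=cloud('scene',np.load('pics/scene0.npy'))
for n,u,v,z in [('bell',379,256,58),('blue',257,249,61),('choc',278,180,80),('wbox',329,248,61),('bun',195,214,111),('wring',366,181,45),('bottle',420,165,120),('jar',227,156,110),('puff',444,226,83)]:
    w=C[v-20:v+21,u-20:u+21].reshape(-1,3); w=w[(w[:,2]>z-12)&(w[:,2]<z+15)]
    print(n,plane('top',u,v,z).round(),'depth',len(w),w.mean(0).round(1),((w.min(0)+w.max(0))/2).round(1),w[:,2].max().round(1))
for n,u,v,z in [('bell',263,156,58),('blue',394,174,61),('choc',359,217,80)]:
    w=S[v-18:v+19,u-25:u+26].reshape(-1,3); w=w[(w[:,2]>z-12)&(w[:,2]<z+10)]
    print('S',n,plane('scene',u,v,z).round(),len(w),w.mean(0).round(1),((w.min(0)+w.max(0))/2).round(1))
p=cv2.imread('pics/top0.png')[235:275,340:400]; q=cv2.imread('pics/scene0.png')[145:185,230:290]
cv2.imwrite('pics/c.png',cv2.resize(np.vstack([p,q]),None,fx=7,fy=7,interpolation=cv2.INTER_CUBIC))
E
```

```text
bell [ 399. -180.   58.] depth 55 [ 400.7 -187.5   57.5] [ 400.4 -187.4   53.9] 61.7
blue [409. 172.  61.] depth 989 [410.4 175.2  60.2] [411.1 175.7  58.4] 67.8
choc [609. 118.  80.] depth 428 [619.3 121.1  76.6] [620.3 122.   76.2] 84.3
wbox [418. -35.  61.] depth 989 [418.1 -34.2  60.3] [418.3 -35.   60.1] 69.5
bun [500. 345. 111.] depth 308 [500.  355.1 106. ] [500.8 355.4 107.2] 115.3
wring [ 621. -143.   45.] depth 388 [ 622.5 -143.3   41.5] [ 624.2 -143.9   41.7] 50.3
bottle [ 657. -287.  120.] depth 71 [ 671.3 -302.5  118.9] [ 671.8 -303.2  116.1] 123.8
jar [670. 264. 110.] depth 406 [677.9 273.3 109.5] [678.4 274.4 107.8] 117.4
puff [ 488. -365.   83.] depth 446 [ 493.7 -375.6   78.8] [ 493.4 -377.2   79.1] 87.1
S bell [ 413. -180.   58.] 51 [ 405.2 -185.7   56.3] [ 403.2 -186.5   54.3]
S blue [425. 178.  61.] 841 [419.6 177.5  59.6] [412.4 177.6  57.7]
S choc [633. 123.  80.] 518 [630.  122.9  76.5] [627.1 122.6  75.7]
```

View pics/c.png

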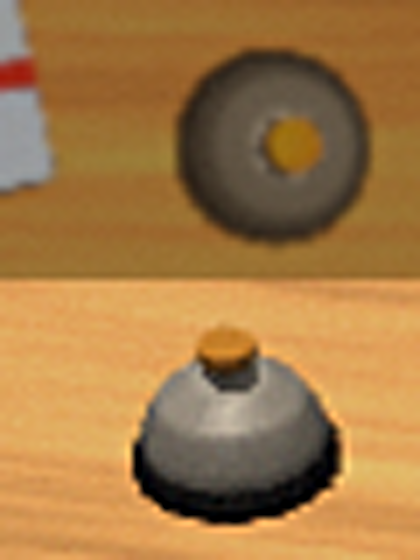

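```bash
python3 -m handwheel '[[-0.02,-0.0187,0,0,0,0,0],[-0.02,-0.0187,0,0,0,0,0],[-0.02,-0.0187,0,0,0,0,0],[-0.02,-0.0187,0,0,0,0,0],[-0.02,-0.0187,0,0,0,0,0],[-0.02,-0.0187,0,0,0,0,0],[-0.02,-0.0187,0,0,0,0,0],[-0.02,-0.0187,0,0,0,0,0]]' && python3 -m handwheel '[[-0.02,-0.0187,0,0,0,0,0],[-0.02,-0.0187,0,0,0,0,0],[-0.02,-0.0187,0,0,0,0,0],[-0.02,-0.0187,0,0,0,0,0],[-0.02,-0.0187,0,0,0,0,0],[-0.02,-0.0187,0,0,0,0,0],[-0.02,-0.0187,0,0,0,0,0],[-0.02,-0.0187,0,0,0,0,0]]' && python3 -m handwheel '[[-0.0074,-0.023,0.005,0,0,0,0],[-0.0074,-0.023,0.005,0,0,0,0],[-0.0074,-0.023,0.005,0,0,0,0],[-0.0074,-0.023,0.005,0,0,0,0],[-0.0074,-0.023,0.005,0,0,0,0],[-0.0074,-0.023,0.005,0,0,0,0],[-0.0074,-0.023,0.005,0,0,0,0],[-0.0074,-0.023,0.005,0,0,0,0]]' && python3 -m handwheel '[[-0.0074,-0.023,0.005,0,0,0,0],[-0.0074,-0.023,0.005,0,0,0,0],[-0.0074,-0.023,0.005,0,0,0,0],[-0.0074,-0.023,0.005,0,0,0,0],[-0.0074,-0.023,0.005,0,0,0,0],[-0.0074,-0.023,0.005,0,0,0,0],[-0.0074,-0.023,0.005,0,0,0,0],[0,0,0,0,0,0,0]]'
```

```text
time: 0.77
tool_pos: [279.5, 386.5, 249.5]
tcp_rot: [-180.0, -0.0, 163.8]
ft_force: [0.3, 0.7, 0.4]
finger_gap: -0.2
grip_force: 0.0
time: 1.43
tool_pos: [391.4, 198.2, 249.7]
tcp_rot: [-180.0, -0.0, 163.8]
ft_force: [-0.1, 0.3, -1.4]
finger_gap: -0.0
grip_force: 0.0
time: 2.1
tool_pos: [396.3, 5.2, 209.5]
tcp_rot: [-180.0, -0.0, 163.8]
ft_force: [0.5, 0.2, -0.8]
finger_gap: -0.0
grip_force: 0.0
time: 2.77
tool_pos: [400.7, -165.6, 173.7]
tcp_rot: [-179.9, -0.1, 163.7]
ft_force: [0.1, 1.3, -0.5]
finger_gap: -0.2
grip_force: 0.0
```

```bash
python3 -m handwheel '[[-0.0033,-0.01,0.01,0,0,0,0],[-0.0033,-0.01,0.01,0,0,0,0],[0,0,0.02,0,0,0,0],[0,0,0.02,0,0,0,0],[0,0,0.015,0,0,0,0],[0,0,0,0,0,0,0],[0,0,0,0,0,0,0]]'; python3 - <<'E'
from h import *
a,_=snap('top','t1');b,_=snap('scene','s1')
cv2.imwrite('pics/c1.png',cv2.resize(np.vstack([a[220:290,330:430],b[110:190,215:315]]),None,fx=4,fy=4,interpolation=cv2.INTER_CUBIC))
E
```

```text
time: 3.35
tool_pos: [401.3, -183.0, 98.6]
tcp_rot: [180.0, -0.2, 163.8]
ft_force: [-0.4, -0.1, 0.2]
finger_gap: 0.5
grip_force: 0.0
```

View pics/c1.png

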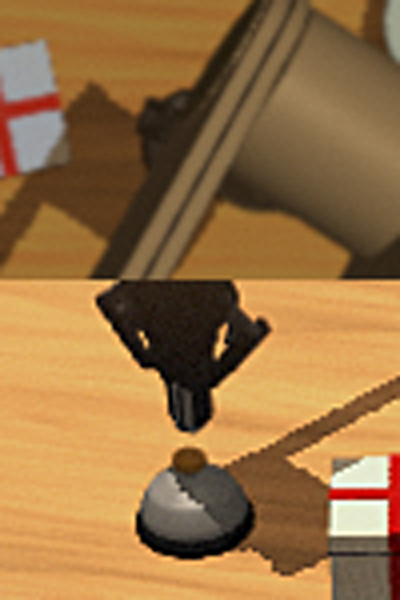

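The crop shows the shut fingertips at about (190,428), straight above the brass button at (189,460). I go down slowly and feel for contact.

```bash
python3 -m handwheel '[[-0.0008,-0.0028,0.006,0,0,0,0],[0,0,0.006,0,0,0,0],[0,0,0.006,0,0,0,0],[0,0,0.002,0,0,0,0],[0,0,0,0,0,0,0],[0,0,0,0,0,0,0]]'; python3 -m handwheel '[[0,0,0.002,0,0,0,0],[0,0,0.001,0,0,0,0],[0,0,0,0,0,0,0],[0,0,0,0,0,0,0]]'
```

```text
time: 3.95
tool_pos: [402.1, -186.6, 79.8]
tcp_rot: [180.0, -0.0, 163.8]
ft_force: [0.6, 0.5, -0.5]
finger_gap: -0.2
grip_force: 0.0
time: 4.28
tool_pos: [402.3, -186.7, 77.0]
tcp_rot: [-180.0, 0.0, 163.8]
ft_force: [0.5, -0.3, 0.2]
finger_gap: -0.2
grip_force: 0.0
```

```bash
python3 -m handwheel '[[0,0,0.002,0,0,0,0],[0,0,0.001,0,0,0,0],[0,0,0,0,0,0,0],[0,0,0,0,0,0,0]]'; python3 -m handwheel '[[0,0,0.001,0,0,0,0],[0,0,0.0007,0,0,0,0],[0,0,0,0,0,0,0],[0,0,0,0,0,0,0]]'
```

```text
time: 4.62
tool_pos: [402.5, -186.8, 74.3]
tcp_rot: [-180.0, 0.0, 163.8]
ft_force: [-0.8, -0.9, 2.6]
finger_gap: -0.0
grip_force: 1.5
time: 4.95
tool_pos: [402.5, -186.8, 72.5]
tcp_rot: [-180.0, 0.0, 163.8]
ft_force: [0.0, -0.4, 3.8]
finger_gap: 0.0
grip_force: 2.0
```

```bash
python3 -m handwheel '[[0,0,0.001,0,0,0,0],[0,0,0.0005,0,0,0,0],[0,0,0,0,0,0,0],[0,0,0,0,0,0,0]]'; python3 -m handwheel '[[0,0,0.001,0,0,0,0],[0,0,0,0,0,0,0],[0,0,0,0,0,0,0]]'
```

```text
time: 5.28
tool_pos: [402.5, -186.8, 70.9]
tcp_rot: [-180.0, 0.0, 163.8]
ft_force: [0.5, 0.1, 4.3]
finger_gap: 0.0
grip_force: 2.4
time: 5.53
tool_pos: [402.6, -186.9, 70.7]
tcp_rot: [-180.0, 0.0, 163.8]
ft_force: [-2.3, 1.0, 12.5]
finger_gap: -0.0
grip_force: 6.1
```

The force rose to 12.5 N, so the plunger is on its hard stop. I go up and across to the chocolate ring.

```bash
python3 -m handwheel '[[0,0,-0.006,0,0,0,0],[0,0,-0.015,0,0,0,0],[0,0,-0.022,0,0,0,0],[0,0,-0.025,0,0,0,0],[0,0,-0.025,0,0,0,0],[0,0,-0.02,0,0,0,0],[0,0,0,0,0,0,0]]' && python3 -m handwheel '[[-0.0078,0.0224,0,0,0,0,0],[-0.0078,0.0224,0,0,0,0,0],[-0.0078,0.0224,0,0,0,0,0],[-0.0078,0.0224,0,0,0,0,0],[-0.0078,0.0224,0,0,0,0,0],[-0.0078,0.0224,0,0,0,0,0],[-0.0078,0.0224,0,0,0,0,0],[-0.0078,0.0224,0,0,0,0,0]]' && python3 -m handwheel '[[-0.0078,0.0224,0,0,0,0,0],[-0.0078,0.0224,0,0,0,0,0],[-0.0078,0.0224,0,0,0,0,0],[-0.0078,0.0224,0,0,0,0,0],[-0.0078,0.0224,0,0,0,0,0],[-0.0078,0.0224,0,0,0,0,0],[-0.0078,0.0224,0,0,0,0,0],[-0.0078,0.0224,0,0,0,0,0]]' && python3 -m handwheel '[[0,0,0,0,0,0,0],[0,0,0,0,0,0,0],[0,0,0.01,0,0,0,0],[0,0,0.015,0,0,0,0],[0,0,0.015,0,0,0,0],[0,0,0.01,0,0,0,0],[0,0,0,0,0,0,0],[0,0,0,0,0,0,0]]'; python3 - <<'E'
from h import *
a,_=snap('top','t2');b,_=snap('scene','s2')
cv2.imwrite('pics/c2.png',cv2.resize(np.vstack([a[130:230,220:360],b[140:260,290:430]]),None,fx=2.7,fy=2.7,interpolation=cv2.INTER_CUBIC))
E
```

```text
time: 6.12
tool_pos: [404.0, -187.7, 187.0]
tcp_rot: [-179.9, 0.3, 163.8]
ft_force: [0.3, -0.7, 0.5]
finger_gap: 0.0
grip_force: 0.0
time: 6.78
tool_pos: [511.8, -30.8, 181.3]
tcp_rot: [-180.0, -0.1, 163.8]
ft_force: [0.0, -0.7, 0.7]
finger_gap: -0.2
grip_force: 0.0
time: 7.45
tool_pos: [621.7, 123.6, 180.9]
tcp_rot: [-179.9, -0.1, 163.8]
ft_force: [-0.3, -0.4, 0.3]
finger_gap: 0.3
grip_force: 0.0
time: 8.12
tool_pos: [621.1, 121.9, 131.6]
tcp_rot: [-179.9, -0.1, 163.8]
ft_force: [0.5, -0.2, 0.2]
finger_gap: -0.3
grip_force: 0.0
```

View pics/c2.png

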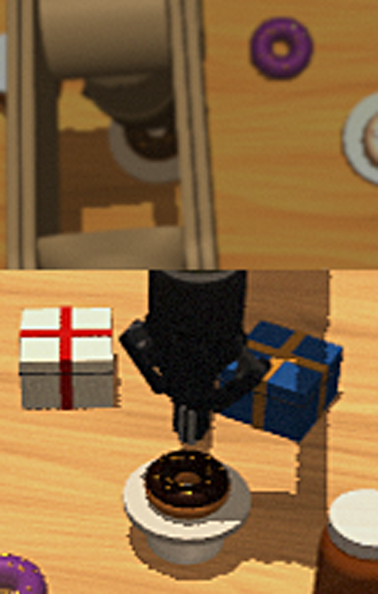

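The fingertips at (190,440) in the crop are centred over the doughnut at (187,480). I dwell there, then go on to the blue box.

```bash
Z='[[0,0,0,0,0,0,0]]'; python3 -m handwheel '[[0,0,0,0,0,0,0],[0,0,0,0,0,0,0],[0,0,0,0,0,0,0],[0,0,0,0,0,0,0],[0,0,0,0,0,0,0],[0,0,0,0,0,0,0],[0,0,0,0,0,0,0],[0,0,0,0,0,0,0]]' && python3 -m handwheel '[[0,0,0,0,0,0,0],[0,0,0,0,0,0,0],[0,0,0,0,0,0,0],[0,0,0,0,0,0,0],[0,0,0,0,0,0,0],[0,0,0,0,0,0,0],[0,0,0,0,0,0,0],[0,0,0,0,0,0,0]]' && python3 -m handwheel '[[0,0,0,0,0,0,0],[0,0,0,0,0,0,0],[0,0,0,0,0,0,0],[0,0,0,0,0,0,0],[0,0,0,0,0,0,0],[0,0,0,0,0,0,0],[0,0,0,0,0,0,0],[0,0,0,0,0,0,0]]' && python3 -m handwheel '[[0,0,0,0,0,0,0],[0,0,0,0,0,0,0],[0,0,0,0,0,0,0],[0,0,0,0,0,0,0],[0,0,0,0,0,0,0],[0,0,0,0,0,0,0],[0,0,0,0,0,0,0],[0,0,0,0,0,0,0]]' && python3 -m handwheel '[[0,0,-0.01,0,0,0,0],[0,0,-0.02,0,0,0,0],[0,0,-0.02,0,0,0,0],[0.018,-0.0005,0,0,0,0,0],[0.018,-0.0005,0,0,0,0,0],[0.018,-0.0005,0,0,0,0,0],[0.018,-0.0005,0,0,0,0,0],[0.018,-0.0005,0,0,0,0,0]]' && python3 -m handwheel '[[0.018,-0.0005,0,0,0,0,0],[0.018,-0.0005,0,0,0,0,0],[0.018,-0.0005,0,0,0,0,0],[0.018,-0.0005,0,0,0,0,0],[0.018,-0.0005,0,0,0,0,0],[0.018,-0.0005,0,0,0,0,0],[0.018,-0.0005,0,0,0,0,0],[0,0,0,0,0,0,0]]' && python3 -m handwheel '[[0,0,0.01,0,0,0,0],[0,0,0.015,0,0,0,0],[0,0,0.015,0,0,0,0],[0,0,0.015,0,0,0,0],[0,0,0.01,0,0,0,0],[0,0,0.003,0,0,0,0],[0,0,0,0,0,0,0],[0,0,0,0,0,0,0]]'; python3 - <<'E'
from h import *
a,_=snap('top','t3');b,_=snap('scene','s3')
cv2.imwrite('pics/c3.png',cv2.resize(np.vstack([a[190:290,200:340],b[110:230,310:450]]),None,fx=2.7,fy=2.7,interpolation=cv2.INTER_CUBIC))
E
```

```text
time: 8.88
tool_pos: [622.1, 122.7, 132.7]
tcp_rot: [-180.0, -0.0, 163.8]
ft_force: [-0.8, -0.3, -0.8]
finger_gap: 0.0
grip_force: 0.0
time: 9.55
tool_pos: [622.1, 122.7, 132.8]
tcp_rot: [180.0, -0.0, 163.8]
ft_force: [0.5, -0.1, -0.7]
finger_gap: 0.1
grip_force: 0.0
time: 10.22
tool_pos: [622.1, 122.7, 132.8]
tcp_rot: [-180.0, -0.0, 163.8]
ft_force: [0.4, 0.7, -0.4]
finger_gap: 0.4
grip_force: 0.0
time: 10.88
tool_pos: [622.1, 122.7, 132.8]
tcp_rot: [-180.0, -0.0, 163.8]
ft_force: [0.4, -0.6, -0.7]
finger_gap: 0.3
grip_force: 0.0
time: 11.55
tool_pos: [534.4, 145.6, 183.8]
tcp_rot: [180.0, 0.0, 163.8]
ft_force: [0.7, -0.7, -0.1]
finger_gap: 0.4
grip_force: 0.0
time: 12.22
tool_pos: [411.0, 177.9, 183.4]
tcp_rot: [180.0, -0.0, 163.9]
ft_force: [-0.4, 0.0, -0.8]
finger_gap: -0.2
grip_force: 0.0
time: 12.88
tool_pos: [413.5, 177.1, 115.2]
tcp_rot: [180.0, 0.0, 163.8]
ft_force: [-0.4, -0.2, 0.2]
finger_gap: -0.0
grip_force: 0.0
```

View pics/c3.png

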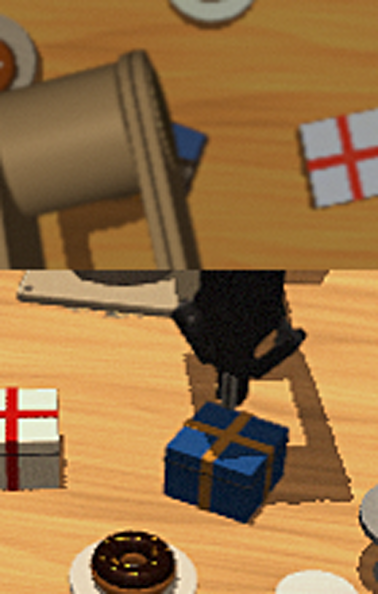

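The fingertips at (232,400) in the crop are centred over the ribbon crossing at (230,435). I dwell and hand in.

```bash
python3 -m handwheel '[[0,0,0,0,0,0,0],[0,0,0,0,0,0,0],[0,0,0,0,0,0,0],[0,0,0,0,0,0,0],[0,0,0,0,0,0,0],[0,0,0,0,0,0,0],[0,0,0,0,0,0,0],[0,0,0,0,0,0,0]]' && python3 -m handwheel '[[0,0,0,0,0,0,0],[0,0,0,0,0,0,0],[0,0,0,0,0,0,0],[0,0,0,0,0,0,0],[0,0,0,0,0,0,0],[0,0,0,0,0,0,0],[0,0,0,0,0,0,0],[0,0,0,0,0,0,0]]' && python3 -m handwheel '[[0,0,0,0,0,0,0],[0,0,0,0,0,0,0],[0,0,0,0,0,0,0],[0,0,0,0,0,0,0],[0,0,0,0,0,0,0],[0,0,0,0,0,0,0],[0,0,0,0,0,0,0],[0,0,0,0,0,0,0]]' && python3 -m handwheel '[[0,0,0,0,0,0,0],[0,0,0,0,0,0,0],[0,0,0,0,0,0,0],[0,0,0,0,0,0,0],[0,0,0,0,0,0,0],[0,0,0,0,0,0,0],[0,0,0,0,0,0,0],[0,0,0,0,0,0,0]]' && python3 -c "
from bench import r
print(r.hand_in())"
```

```text
time: 13.65
tool_pos: [413.0, 177.2, 114.8]
tcp_rot: [-180.0, -0.0, 163.8]
ft_force: [-0.6, -0.0, 0.7]
finger_gap: 0.3
grip_force: 0.0
time: 14.32
tool_pos: [413.0, 177.2, 114.8]
tcp_rot: [180.0, 0.0, 163.8]
ft_force: [0.5, 0.1, 0.2]
finger_gap: -0.0
grip_force: 0.0
time: 14.98
tool_pos: [413.0, 177.2, 114.8]
tcp_rot: [180.0, 0.0, 163.8]
ft_force: [0.2, 1.3, -0.3]
finger_gap: -0.1
grip_force: 0.0
time: 15.65
tool_pos: [413.0, 177.2, 114.8]
tcp_rot: [-180.0, 0.0, 163.8]
ft_force: [0.8, -0.0, 0.2]
finger_gap: 0.1
grip_force: 0.0
the job is handed in; nothing more can be done
None
```

I pressed the bell to its stop and released it, pointed at the chocolate doughnut and then the blue box for over 2 s each, and handed in at about 15.7 s still pointing at the box; no verdict came back.

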